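# Walk a packed carton square into the measuring corner

## Task

The heavy strapped carton stands roughly end-on to the metal measuring corner on the packing table. Without gripping or lifting it, push it round by its corners, out in the open, until a long side faces the long fence (a corner driven into the metal while the carton is still clearly askew gets crushed), then push it fully home so that its long side lies flush along the long fence and its end flush against the short stop, ready for its size to be read off, and leave it there. Leave the tape roll, the soap bottle, the marker and the badge alone.

Things in the scene. Friction and masses are not known exactly. Their poses are not given: they have to be found in the camera images.
- carton: Closed brown carton with two black straps, 200 mm long (its x axis) x 130 mm wide (y) x 65 mm high, about 1.4 to 2.5 kg; too wide to grip. Origin at the centre of its underside. It slides stiffly on the table (about 6 to 18 N), stays where it is left and turns when pushed off centre (its weight bears evenly). Either long side may go to the fence. A fixed heap of goods lies beyond it (x over 0.61 m, y from -0.1 to 0.13 m).
- corner: Two legs of aluminium angle, 42 mm high, 4 mm thick, fixed to the table; 37 mm flanges lie outside. Origin: inner corner, on the table. Long fence: inner face in plane y = 0, from x = -280 mm to 0. Short stop: inner face in plane x = 0, from y = -140 mm to 0. Carton belongs at -x, -y: when home its origin is at x = -100, y = -65 mm, its length along x.
- tape_roll: Bystander: roll of brown packing tape lying flat, 96 mm across, 48 mm high, loose. Origin at the centre of its underside.
- soap_bottle: Bystander: clear blue pump bottle, 57 x 71 mm, 195 mm tall, standing, loose, behind the long fence. Origin at the centre of its underside.
- marker_1: Bystander: green and white marker pen lying down, 135 mm long (its y axis), 16 mm thick, loose. Origin under its middle.
- badge: Bystander: flat clear badge holder, 122 (its x axis) x 62 x 9 mm, loose. Origin under its middle.

How it is judged:
At the end, for the whole second after the job is handed in: The carton lies flat and still on the table with a long side along the long fence and an end against the short stop: gaps at its middle no more than 6 mm each, and its length within 0.035 rad (2 degrees) of the fence's direction (x of carton in the frame of corner between -0.106 and -0.095 m and y of carton in the frame of corner between -0.071 and -0.06 m and angle between the x axis of carton and the x axis of corner, either way round below 0.035 rad and angle between carton's own z axis and vertical below 0.03 rad and height (world z) of carton below 0.005 m and linear speed of carton below 0.01 m/s); the robot touches nothing.
It fails at once if a corner of the carton is driven into the measuring corner (over 3 N) while its length is more than 0.26 rad (15 degrees) off the long fence (contact force between carton and corner above 3 N and angle between the x axis of carton and the x axis of corner, either way round above 0.26 rad).
It fails at once if the carton is lifted (over 15 mm) or tipped (over 0.15 rad) (height (world z) of carton above 0.015 m or angle between carton's own z axis and vertical above 0.15 rad).
It fails at once if the tape roll, soap bottle, marker or badge is moved by more than 25 mm (distance of any of tape_roll, soap_bottle, marker_1, badge from where it was at the start of the episode above 0.025 m).
It also fails if it takes over 72 s, if anything falls off the work surface, if the arm or the gripper's body presses on something with over 40 N, if the wrist force passes 120 N, or if a joint passes its speed limit or range.

## Robot

A 7-joint arm with a two-finger parallel gripper is mounted at the origin on a cart in front of the work surface, level with it; the furniture and walls round the work are solid. World frame = base frame: x ahead of the robot, y to its left, z up, the work surface at z = 0. Lengths are in m, angles in rad, forces in N, time in s.
With the tool pointing down it reaches from about 0.35 to 0.9 m from the base axis. Payload 8.1 kg.
Tool frame: the origin (TCP) lies between the finger pads; the fingertips stand ahead of it and the grasp point (between the pads) is the TCP (arm.nose_length is the z of the fingertips in the tool frame, in m); z points along the fingers, y is the line along which they close (so a half turn about z gives the same grasp; the last joint's range is limited). The gripper opens to 92 mm and grips with 3 to 60 N. Pads are 19 mm wide; open, the fingers measure 130 mm over their backs; the gripper's body (75 mm by 190 mm) begins 47 mm behind the grasp point.
Start: joints at [1.221, 0.434, 0.025, 1.573, -0.012, 1.134, -0.075], TCP at [0.153, -0.606, 0.246] pointing down, gripper open.
Joint ranges: [-2.62, 2.62], [-0.44, 2.09], [-1.27, 1.32], [0.08, 2.57], [-1.32, 4.46], [0.12, 2], [-2.74, 2.74]. Speed limits (rad/s): [2.22, 2.22, 3.01, 3.01, 3.14, 3.14, 3.14].

## Interface

Orientations are given as a rotation vector (axis times angle).
In Python, from cell import sensors, optics, arm gives the robot as it stands.
- The arm moves only by the tool arm_command, never from a script. Its argument "deltas" is one flat list of numbers, 7 for each row, row after row: the turn, a rotation vector about the world's x, y, z as a fraction of full scale, then the shift along the world's x, y, z as a fraction of full scale, then the finger opening in mm, from 0 to 91.8. In form: [wx, wy, wz, dx, dy, dz, fingers, wx, wy, wz, dx, dy, dz, fingers, ...]. A call has 1 to 20 rows; each row is the pose to reach, as a shift and turn from the pose commanded when the call began; what a row does not reach only later rows make up. Full scale, the value 1, is 1 m for a shift and 90 degrees for a turn. A row lasts 1/10 s, in which the tool goes at most 50 mm and 8.59 degrees, less where a joint would pass 70% of its speed; a pose out of reach is approached as far as the arm can. A call with a number of a shift or a turn outside -1 to 1 is refused whole. A call with a gripper value outside its range is refused whole. The fingers move at their own pace and stop on an object; "force" is the grip in N (left out, the last holds). Time passes only in rows, so rows that repeat a pose let the fingers close. It gives the time, the measured TCP pose, the force, the opening and the grip force at its end, in the units of the state.
- sensors.observe(): the state, without advancing time (a new reading comes with each control period).
- optics.get_image(name): name is "scene" or "top"; returns the picture (400x640x3 uint8, blue, green, red); there is no depth.
- optics.calibration(name): a dict with "camera_matrix" (3x3 intrinsics, pixels), "rvec" (rotation vector, rad) and "tvec" (3), from world to camera coordinates, as OpenCV has them. Camera axes: x right, y down, z forward; pixel columns grow to the right and rows downward; lengths in m; the calibration is good to about 2 mm. A picture is of the moment at which its call begins. calibration takes no time and is no camera call.
- arm.sign_off(): hands the job in; it is judged then, once.
The state is a dict: "clock": time; "joints": joint angles; "dq": joint speeds; "joint_efforts": joint torques, N m; "position": TCP position; "ee_rot": TCP orientation; "force": force on the tool from outside, world axes, zero at the start; "ft_torque": the same for the moment, N m; "width": opening from 0.0 (shut) to 1.0 (fully open); "gripper_force": force on a finger pad.
Only numpy, scipy, OpenCV 4.12 (cv2) and the standard library are available. Lean on these libraries where they do the work, as an engineer would, in place of code of your own. Each camera call takes 0.05 s, during which the arm holds its last target. There are 200 camera calls.

## Working session

There is one attempt and no reset: what is moved stays moved. The work goes in short steps, Python scripts to look and compute and a tool call to move; the robot and the scene stay as the last step left them, time stands still between calls to the robot, and variables do not carry over. Pictures are saved under pics/ and viewed, at most 10 in all, crops included, and the job is handed in when it is done.

Besides the shell and the picture viewer there is one more tool, called as name(argument=value, ...) on one line, values as JSON. arm_command: Moves the arm, as the interface text tells. Its arguments: {"type":"object","properties":{"deltas":{"type":"array","items":{"type":"number"}},"force":{"type":"number"}},"required":["deltas"]}

```bash
mkdir -p pics; ls
cat > h.py <<'E'
import numpy as np, cv2
from cell import sensors, optics, arm
def rays(name,uv,z):
    c=optics.calibration(name);K=np.array(c["camera_matrix"],float);R=cv2.Rodrigues(np.array(c["rvec"],float))[0];t=np.array(c["tvec"],float).ravel()
    uv=np.array(uv,float).reshape(-1,2);d=(R.T@(np.linalg.inv(K)@np.c_[uv,np.ones(len(uv))].T)).T;o=-R.T@t
    return o+d*((z-o[2])/d[:,2])[:,None]
def proj(name,P):
    c=optics.calibration(name)
    return cv2.projectPoints(np.array(P,float).reshape(-1,1,3),np.array(c["rvec"],float),np.array(c["tvec"],float),np.array(c["camera_matrix"],float),None)[0].reshape(-1,2)
E
python3 - <<'E'
from h import *
for n in("top","scene"): cv2.imwrite(f"pics/{n}0.png",optics.get_image(n))
s=sensors.observe();print({k:np.round(v,3) for k,v in s.items()},arm.nose_length)
E
```

```text
pics
{'clock': np.float64(0.1), 'joints': array([ 1.221,  0.435,  0.025,  1.574, -0.012,  1.134, -0.075]), 'dq': array([ 0.   , -0.003,  0.002, -0.002, -0.001,  0.   , -0.001]), 'joint_efforts': array([ 3.0000e-03, -6.6914e+01,  9.8800e-01, -3.1515e+01, -6.1000e-02,
        3.7000e-02,  0.0000e+00]), 'position': array([ 0.153, -0.606,  0.245]), 'ee_rot': array([-3.116, -0.386,  0.   ]), 'force': array([-0.067,  0.042,  0.942]), 'ft_torque': array([-0.021,  0.026,  0.025]), 'gripper_force': np.float64(0.0), 'width': np.float64(0.999)} 0.019
```

View pics/top0.png

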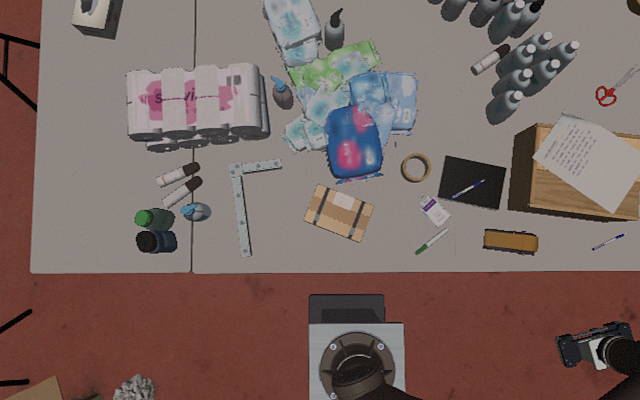

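View pics/scene0.png

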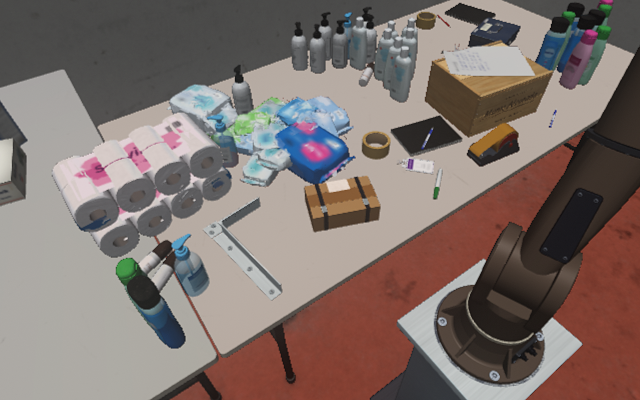

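The pictures show the carton at about (340,212) in top, lying nearly across. The corner's angle is at (243,170), with the long fence running down to (247,255) and the short stop running right to (282,163). Next I measure both.

Run:
```python
from h import *
im=optics.get_image("top")
hsv=cv2.cvtColor(im,cv2.COLOR_BGR2HSV)
print(hsv[[200,225,205,235],[320,320,343,350]],"table",hsv[230,290],"alu",hsv[[200,230,165],[240,244,265]])
sub=hsv[150:265,225:400]
m=((sub[...,1]>70)&(sub[...,0]<25)).astype(np.uint8)*255
m=cv2.morphologyEx(m,cv2.MORPH_CLOSE,np.ones((7,7)))
cs,_=cv2.findContours(m,cv2.RETR_EXTERNAL,cv2.CHAIN_APPROX_NONE)
c=[c for c in cs if 100<c[:,0,0].mean()+0<130 or cv2.contourArea(c)>500]
c=max(c,key=cv2.contourArea)+np.array([225,150]);r=cv2.minAreaRect(c);b=cv2.boxPoints(r);print(r,b)
print(rays("top",b,.065).round(3))
big=cv2.resize(im[150:265,225:400],None,fx=4.5,fy=4.5,interpolation=cv2.INTER_CUBIC)
cv2.imwrite("pics/crop1.png",big)
sc=optics.get_image("scene");cv2.imwrite("pics/crop2.png",cv2.resize(sc[165:315,190:390],None,fx=4,fy=4,interpolation=cv2.INTER_CUBIC))
c=optics.calibration("top");print(rays("top",[[243,170],[247,255],[282,163],[433,241],[433,209],[416,166]],0).round(3))
```

```text
[[ 15 103 153]
 [ 15  80 182]
 [ 12  29 176]
 [120   6  45]] table [  8  22 142] alu [[105   3 148]
 [105   3 149]
 [100   5 150]]
((338.3717956542969, 212.7353515625), (60.731529235839844, 39.191280364990234), 21.447736740112305) [[302.94363 219.87071]
 [317.27402 183.39336]
 [373.79996 205.59999]
 [359.46957 242.07735]]
[[ 0.496  0.174  0.065]
 [ 0.616  0.126  0.065]
 [ 0.541 -0.059  0.065]
 [ 0.422 -0.01   0.065]]
[[ 0.673  0.384  0.   ]
 [ 0.381  0.368  0.   ]
 [ 0.696  0.248  0.   ]
 [ 0.423 -0.265  0.   ]
 [ 0.532 -0.268  0.   ]
 [ 0.681 -0.214  0.   ]]
```

View pics/crop1.png

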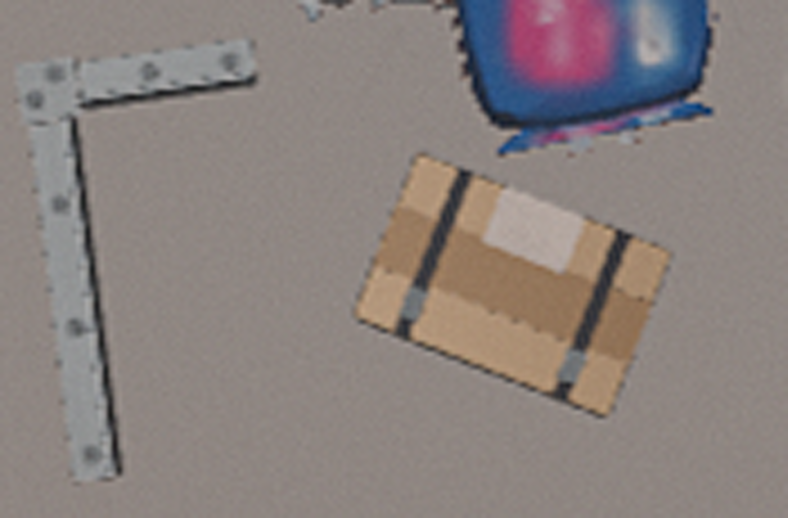

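View pics/crop2.png

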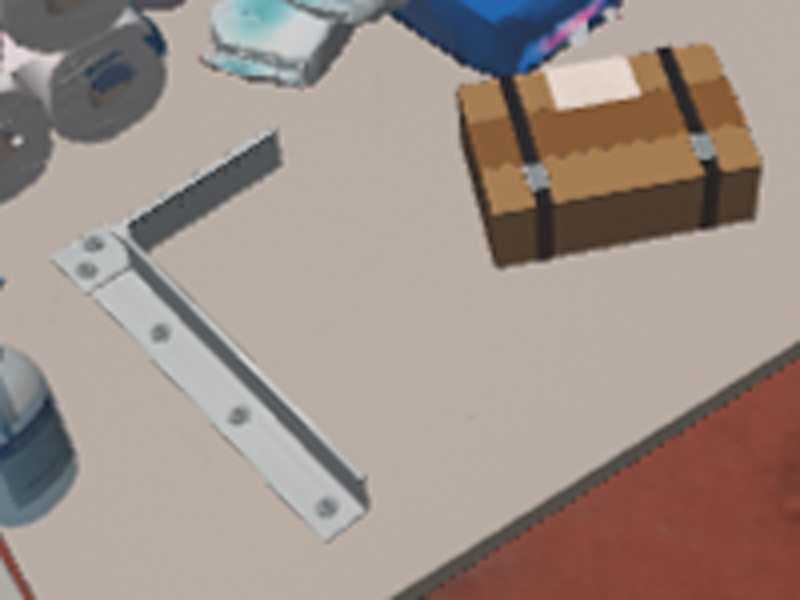

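In the crops, the carton is a clean tan rectangle. The corner's inner faces show as dark lines running from crop1 (80,107) to (121,474) and to (256,82). The fence's yaw is about 7°, the carton's about 68°, so it must turn about 61° clockwise. I'll start with the carton's far right corner, while fitting the metal corner exactly.

Run:
```python
from h import *
im=cv2.resize(optics.get_image("top"),None,fx=4,fy=4,interpolation=cv2.INTER_CUBIC)
g=cv2.cvtColor(im,cv2.COLOR_BGR2GRAY).astype(float)
def pt(a): return (np.array(a)+.5)/4-.5
# long fence: per row between 180 and 250, dark-band edges ; short: per col 248..278
L=[];Lt=[]
for v in range(180*4,250*4):
    u0=int(4*(243+(v/4-174)*9.1/81.5)); r=g[v,u0-20:u0+20];k=r.argmin()
    if r[k]<100:
        a=np.where(r[k:]>(r[k]+135)/2)[0]; b=np.where(r[:k]>(r[k]+140)/2)[0]
        if len(a)and len(b): L.append((u0-20+k+a[0]-.5,v));Lt.append((u0-20+b[-1]+.5,v))
S=[];St=[]
for u in range(247*4,279*4):
    v0=int(4*(173.5-(u/4-243)*5.7/39)); r=g[v0-20:v0+20,u];k=r.argmin()
    if r[k]<100:
        a=np.where(r[k:]>(r[k]+135)/2)[0]; b=np.where(r[:k]>(r[k]+140)/2)[0]
        if len(a)and len(b): S.append((u,v0-20+k+a[0]-.5));St.append((u,v0-20+b[-1]+.5))
def fit(p,z):
    P=rays("top",pt(p),z)[:,:2].astype(np.float32);return cv2.fitLine(P,cv2.DIST_HUBER,0,.001,.001).ravel()
ls=[]
for n,p,z in(("L0",L,0),("Lt",Lt,.042),("S0",S,0),("St",St,.042)):
    f=fit(p,z);ls.append(f);print(n,len(p),f.round(4),np.degrees(np.arctan2(f[1],f[0])).round(2))
def X(a,b):
    t=np.linalg.solve(np.c_[a[:2],-b[:2]],b[2:]-a[2:]);return a[2:]+t[0]*a[:2]
print(X(ls[0],ls[2]),X(ls[1],ls[3]))
```

```text
L0 280 [0.9913 0.1312 0.5191 0.3705] 7.54
Lt 280 [0.991  0.1338 0.5019 0.3672] 7.69
S0 128 [ 0.1323 -0.9912  0.6688  0.316 ] -82.4
St 128 [ 0.1305 -0.9915  0.6682  0.3104] -82.5
[0.65904605 0.38902357] [0.657943   0.38831785]
```

arm_command(deltas=[0, 0, -0.157, 0.413, 0.551, 0, 0, 0, 0, -0.157, 0.413, 0.551, 0, 0, 0, 0, -0.157, 0.413, 0.551, 0, 0, 0, 0, -0.157, 0.413, 0.551, 0, 0, 0, 0, -0.157, 0.413, 0.551, 0, 0, 0, 0, -0.157, 0.413, 0.551, 0, 0, 0, 0, -0.157, 0.413, 0.551, 0, 0, 0, 0, -0.157, 0.413, 0.551, 0, 0, 0, 0, -0.157, 0.413, 0.551, 0, 0, 0, 0, -0.157, 0.413, 0.551, 0, 0, 0, 0, -0.157, 0.413, 0.551, 0, 0, 0, 0, -0.157, 0.413, 0.551, 0, 0, 0, 0, -0.157, 0.413, 0.551, 0, 0, 0, 0, -0.157, 0.413, 0.551, 0, 0, 0, 0, -0.157, 0.413, 0.551, 0, 0, 0, 0, -0.157, 0.413, 0.551, 0, 0, 0, 0, -0.157, 0.413, 0.551, -0.05, 0, 0, 0, -0.157, 0.413, 0.551, -0.1, 0, 0, 0, -0.157, 0.413, 0.551, -0.1, 0])

```text
clock: 2.15
position: [0.5605, -0.0572, 0.1403]
ee_rot: [3.141, -0.003, -0.018]
force: [-0.5, -0.3, -0.9]
width: 0.005
gripper_force: 0.0
```

arm_command(deltas=[0, 0, 0, 0, 0, -0.05, 0, 0, 0, 0, 0, 0, -0.09, 0, 0, 0, 0, 0, 0, -0.105, 0, 0, 0, 0, 0, 0, -0.115, 0, 0, 0, 0, 0, 0, -0.115, 0, 0, 0, 0, 0, 0, -0.115, 0])

```text
clock: 2.75
position: [0.5668, -0.0556, 0.0325]
ee_rot: [3.141, -0.001, 0.004]
force: [0.7, -0.1, -0.6]
width: 0.008
gripper_force: 0.0
```

arm_command(deltas=[0, 0, 0, -0.006, 0.0025, 0, 0, 0, 0, 0, -0.012, 0.005, 0, 0, 0, 0, 0, -0.0186, 0.0075, 0, 0, 0, 0, 0, -0.023, 0.01, 0, 0, 0, 0, 0, -0.0275, 0.012, 0, 0, 0, 0, 0, -0.032, 0.0143, 0, 0, 0, 0, 0, -0.036, 0.017, 0, 0, 0, 0, 0, -0.04, 0.0195, 0, 0, 0, 0, 0, -0.0447, 0.0222, 0, 0, 0, 0, 0, -0.049, 0.025, 0, 0, 0, 0, 0, -0.053, 0.028, 0, 0, 0, 0, 0, -0.0567, 0.0312, 0, 0, 0, 0, 0, -0.0567, 0.0312, 0, 0])

```text
clock: 4.05
position: [0.5097, -0.0275, 0.0324]
ee_rot: [3.138, -0.005, 0.004]
force: [1.8, -11.6, 1.9]
width: 0.001
gripper_force: 4.9
```

```bash
cat >> h.py <<'E'
def carton(v=True):
    im=optics.get_image("top");cv2.imwrite("pics/last.png",im)
    hsv=cv2.cvtColor(im,cv2.COLOR_BGR2HSV);x0,y0,x1,y1=205,120,400,272
    s=hsv[y0:y1,x0:x1];m=((s[...,1]>70)&(s[...,0]<25)&(s[...,2]>90)).astype(np.uint8)*255
    m=cv2.morphologyEx(m,cv2.MORPH_CLOSE,np.ones((7,7)))
    c=max(cv2.findContours(m,cv2.RETR_EXTERNAL,cv2.CHAIN_APPROX_NONE)[0],key=cv2.contourArea)+np.array([x0,y0])
    P=rays("top",c.reshape(-1,2),.065)[:,:2].astype(np.float32)
    r=cv2.minAreaRect(P);b=cv2.boxPoints(r);e=b[1]-b[0],b[2]-b[1];l=max(e,key=np.linalg.norm)
    yaw=np.degrees(np.arctan2(l[1],l[0]))%180
    ce=np.array(r[0]);a=np.radians(7.6);R=np.array([[np.cos(a),np.sin(a)],[-np.sin(a),np.cos(a)]])
    print("centre",ce.round(4),"size",np.round(r[1],3),"yaw",yaw.round(2),"in corner",(R@(ce-[.6585,.3885])).round(4),"corners",b.round(3).tolist())
    o=sensors.observe();print("tcp",np.round(o["position"],3),"F",np.round(o["force"],1),o["clock"])
E
python3 -c "from h import *;carton()"
```

```text
centre [0.4986 0.0855] size [0.199 0.126] yaw 44.56 in corner [-0.1986 -0.2792] corners [[0.382999986410141, 0.05999999865889549], [0.47200000286102295, -0.028999999165534973], [0.6140000224113464, 0.11100000143051147], [0.5249999761581421, 0.20000000298023224]]
tcp [ 0.51  -0.027  0.032] F [  1.5 -11.7   3.1] 4.1
```

arm_command(deltas=[0, 0, 0, -0.005, 0.003, 0, 0, 0, 0, 0, -0.0095, 0.0055, 0, 0, 0, 0, 0, -0.014, 0.008, 0, 0, 0, 0, 0, -0.018, 0.011, 0, 0, 0, 0, 0, -0.022, 0.0145, 0, 0, 0, 0, 0, -0.026, 0.018, 0, 0, 0, 0, 0, -0.03, 0.0215, 0, 0, 0, 0, 0, -0.0335, 0.025, 0, 0, 0, 0, 0, -0.037, 0.029, 0, 0, 0, 0, 0, -0.0405, 0.033, 0, 0, 0, 0, 0, -0.044, 0.0375, 0, 0, 0, 0, 0, -0.047, 0.042, 0, 0, 0, 0, 0, -0.047, 0.042, 0, 0])

```text
clock: 5.4
position: [0.4605, 0.0144, 0.0318]
ee_rot: [3.137, -0.005, -0.002]
force: [-3.9, -14.7, 7.9]
width: 0.003
gripper_force: 6.7
```

```bash
python3 -c "from h import *;carton()"
```

```text
centre [0.4941 0.1155] size [0.199 0.128] yaw 16.46 in corner [-0.199  -0.2489] corners [[0.38100001215934753, 0.14900000393390656], [0.4169999957084656, 0.026000000536441803], [0.6079999804496765, 0.0820000022649765], [0.5709999799728394, 0.20499999821186066]]
tcp [0.461 0.014 0.032] F [ -4.3 -13.5   6.8] 5.45
```

Yaw is now 16.5°, with 9° left to turn. Next I back off, turn the gripper so its open fingers form a line along the fence direction, and square the carton with a two-finger push.

arm_command(deltas=[0, 0, 0, 0.01, -0.04, 0, 0, 0, 0, -0.05, 0.02, -0.05, 0, 0, 0, 0, -0.14, 0.035, -0.05, 0, 0, 0, 0, -0.23, 0.035, -0.05, 0, 0, 0, 0, -0.32, 0.035, -0.05, 0, 0, 0, 0, -0.41, 0.035, -0.05, 0, 0, 0, 0, -0.5, 0.035, -0.05, 0, 0, 0, 0, -0.59, 0.035, -0.05, 0, 0, 0, 0, -0.68, 0.035, -0.05, 0, 0, 0, 0, -0.77, 0.035, -0.05, 0, 0, 0, 0, -0.86, 0.035, -0.05, 0, 0, 0, 0, -0.916, 0.035, -0.05, 0, 0, 0, 0, -0.916, 0.035, -0.05, 0, 91, 0, 0, -0.916, 0.035, -0.05, 0, 91, 0, 0, -0.916, 0.035, -0.05, 0, 91, 0, 0, -0.916, 0.035, -0.05, 0, 91, 0, 0, -0.916, 0.035, -0.05, 0, 91, 0, 0, -0.916, 0.035, -0.05, 0, 91, 0, 0, -0.916, 0.035, -0.05, 0, 91])

```text
clock: 7.35
position: [0.4969, -0.032, 0.0307]
ee_rot: [2.363, -2.07, -0.0]
force: [-0.3, -0.7, 0.7]
width: 0.564
gripper_force: 0.0
```

arm_command(deltas=[0, 0, 0, 0, 0, 0, 91, 0, 0, 0, 0, 0, 0, 91, 0, 0, 0, 0, 0, 0, 91, 0, 0, 0, 0, 0, 0, 91, 0, 0, 0, -0.0013, 0.01, 0, 91, 0, 0, 0, -0.0026, 0.02, 0, 91, 0, 0, 0, -0.004, 0.03, 0, 91, 0, 0, 0, -0.005, 0.038, 0, 91, 0, 0, 0, -0.006, 0.046, 0, 91, 0, 0, 0, -0.007, 0.054, 0, 91, 0, 0, 0, -0.008, 0.062, 0, 91, 0, 0, 0, -0.0093, 0.07, 0, 91, 0, 0, 0, -0.0104, 0.078, 0, 91, 0, 0, 0, -0.0115, 0.086, 0, 91, 0, 0, 0, -0.0125, 0.094, 0, 91, 0, 0, 0, -0.0136, 0.102, 0, 91, 0, 0, 0, -0.0147, 0.11, 0, 91, 0, 0, 0, -0.0147, 0.11, 0, 91])

```text
clock: 9.15
position: [0.4821, 0.0767, 0.0305]
ee_rot: [2.36, -2.071, 0.003]
force: [1.4, -6.7, -3.7]
width: 0.994
gripper_force: 3.0
```

```bash
python3 -c "from h import *;carton()"
```

```text
centre [0.4928 0.1567] size [0.2   0.126] yaw 6.92 in corner [-0.1949 -0.2079] corners [[0.38600000739097595, 0.2070000022649765], [0.4009999930858612, 0.0820000022649765], [0.6000000238418579, 0.10599999874830246], [0.5839999914169312, 0.23100000619888306]]
tcp [0.482 0.077 0.031] F [ 1.1 -7.2 -4.9] 9.2
```

arm_command(deltas=[0, 0, 0, -0.0011, 0.008, 0, 91, 0, 0, 0, -0.0021, 0.016, 0, 91, 0, 0, 0, -0.0032, 0.024, 0, 91, 0, 0, 0, -0.0043, 0.032, 0, 91, 0, 0, 0, -0.0053, 0.04, 0, 91, 0, 0, 0, -0.0064, 0.048, 0, 91, 0, 0, 0, -0.0075, 0.056, 0, 91, 0, 0, 0, -0.0085, 0.064, 0, 91, 0, 0, 0, -0.0096, 0.072, 0, 91, 0, 0, 0, -0.0107, 0.08, 0, 91, 0, 0, 0, -0.0117, 0.088, 0, 91, 0, 0, 0, -0.0128, 0.096, 0, 91, 0, 0, 0, -0.0139, 0.104, 0, 91, 0, 0, 0, -0.0149, 0.112, 0, 91, 0, 0, 0, -0.016, 0.12, 0, 91, 0, 0, 0, -0.0172, 0.129, 0, 91, 0, 0, 0, -0.0183, 0.137, 0, 91, 0, 0, 0, -0.0183, 0.137, 0, 91])

```text
clock: 11.0
position: [0.4642, 0.2131, 0.0306]
ee_rot: [2.359, -2.071, 0.005]
force: [2.2, -7.5, -2.3]
width: 0.988
gripper_force: 3.9
```

```bash
python3 -c "from h import *;carton()"
```

```text
centre [0.4964 0.2952] size [0.155 0.13 ] yaw 6.96 in corner [-0.173 -0.071] corners [[0.41100001335144043, 0.35100001096725464], [0.4269999861717224, 0.22100000083446503], [0.5809999704360962, 0.23999999463558197], [0.5659999847412109, 0.36899998784065247]]
tcp [0.464 0.213 0.031] F [ 2.1 -7.5 -2.6] 11.05
```

arm_command(deltas=[0, 0, 0, 0.003, -0.02, 0, 50, 0, 0, 0, 0.003, -0.02, 0.04, 50, 0, 0, 0, 0.003, -0.02, 0.085, 50, 0, 0, 0.09, -0.02, 0, 0.085, 50, 0, 0, 0.18, -0.05, 0.02, 0.085, 50, 0, 0, 0.27, -0.08, 0.04, 0.085, 50, 0, 0, 0.36, -0.1, 0.05, 0.085, 50, 0, 0, 0.45, -0.123, 0.06, 0.085, 50, 0, 0, 0.54, -0.123, 0.06, 0.085, 50, 0, 0, 0.63, -0.123, 0.06, 0.085, 50, 0, 0, 0.72, -0.123, 0.06, 0.085, 50, 0, 0, 0.81, -0.123, 0.06, 0.085, 50, 0, 0, 0.9, -0.123, 0.06, 0.085, 50, 0, 0, 1, -0.123, 0.06, 0.085, 50, 0, 0, 1, -0.123, 0.06, 0.085, 50, 0, 0, 1, -0.123, 0.06, 0.085, 50])

```text
clock: 12.65
position: [0.3409, 0.2752, 0.1158]
ee_rot: [-3.135, -0.201, 0.0]
force: [-0.9, -0.2, -0.6]
width: 0.544
gripper_force: 0.0
```

```bash
python3 -c "from h import *;carton()"
```

```text
centre [0.4749 0.2923] size [0.199 0.131] yaw 7.25 in corner [-0.1947 -0.0711] corners [[0.36800000071525574, 0.3440000116825104], [0.3840000033378601, 0.2150000035762787], [0.5820000171661377, 0.23999999463558197], [0.5649999976158142, 0.3700000047683716]]
tcp [0.341 0.275 0.116] F [-0.1 -0.   0.7] 12.7
```

View pics/last.png

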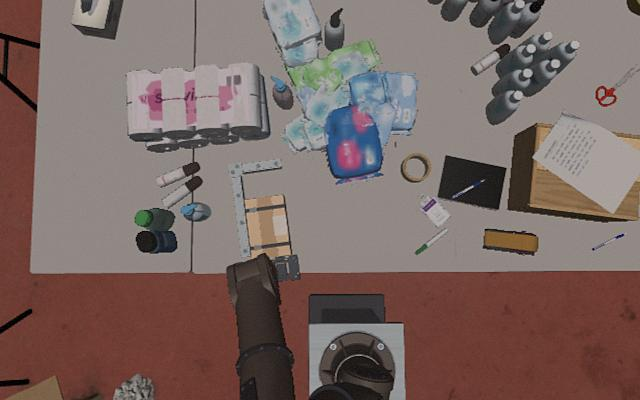

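arm_command(deltas=[0, 0, 0, 0, 0, -0.045, 50, 0, 0, 0, 0, 0, -0.075, 50, 0, 0, 0, 0, 0, -0.085, 50, 0, 0, 0, 0, 0, -0.085, 50, 0, 0, 0, 0.0099, 0.0013, -0.085, 50, 0, 0, 0, 0.0198, 0.0026, -0.085, 50, 0, 0, 0, 0.0277, 0.0037, -0.085, 50, 0, 0, 0, 0.0357, 0.0048, -0.085, 50, 0, 0, 0, 0.0436, 0.0058, -0.085, 50, 0, 0, 0, 0.0515, 0.0069, -0.085, 50, 0, 0, 0, 0.0595, 0.0079, -0.085, 50, 0, 0, 0, 0.0674, 0.009, -0.085, 50, 0, 0, 0, 0.0753, 0.01, -0.085, 50, 0, 0, 0, 0.0833, 0.0111, -0.085, 50, 0, 0, 0, 0.0912, 0.0122, -0.085, 50, 0, 0, 0, 0.0991, 0.0132, -0.085, 50, 0, 0, 0, 0.107, 0.0143, -0.085, 50, 0, 0, 0, 0.114, 0.0152, -0.085, 50, 0, 0, 0, 0.114, 0.0152, -0.085, 50])

```text
clock: 14.6
position: [0.4513, 0.2899, 0.0305]
ee_rot: [3.134, 0.209, -0.012]
force: [-13.0, -1.0, -1.8]
width: 0.539
gripper_force: 7.0
```

```bash
python3 -c "from h import *;carton()"
```

```text
centre [0.5619 0.3038] size [0.2   0.131] yaw 7.52 in corner [-0.107  -0.0712] corners [[0.45399999618530273, 0.35499998927116394], [0.47099998593330383, 0.22599999606609344], [0.6700000166893005, 0.25200000405311584], [0.6520000100135803, 0.38199999928474426]]
tcp [0.451 0.29  0.03 ] F [-12.4  -0.7  -1.3] 14.65
```

arm_command(deltas=[0, 0, 0, 0.002, 0.0003, 0, 50, 0, 0, 0, 0.004, 0.0005, 0, 50, 0, 0, 0, 0.006, 0.0008, 0, 50, 0, 0, 0, 0.007, 0.0009, 0, 50, 0, 0, 0, 0.007, 0.0009, 0, 50])

```text
clock: 15.15
position: [0.451, 0.2899, 0.0304]
ee_rot: [3.133, 0.21, -0.033]
force: [-41.4, -5.3, 33.5]
width: 0.544
gripper_force: 20.8
```

arm_command(deltas=[0, 0, 0, 0.001, 0.0001, 0, 50, 0, 0, 0, 0.002, 0.0003, 0, 50, 0, 0, 0, 0.002, 0.0003, 0, 50])

```text
clock: 15.45
position: [0.4581, 0.2908, 0.0304]
ee_rot: [3.134, 0.21, -0.018]
force: [-20.7, -3.4, 9.2]
width: 0.544
gripper_force: 10.5
```

```bash
python3 -c "from h import *;carton()"
```

```text
centre [0.5694 0.3048] size [0.196 0.131] yaw 7.68 in corner [-0.0994 -0.0712] corners [[0.46399998664855957, 0.35600000619888306], [0.48100000619888306, 0.22699999809265137], [0.675000011920929, 0.2529999911785126], [0.6579999923706055, 0.382999986410141]]
tcp [0.458 0.291 0.03 ] F [-20.9  -2.7   9.1] 15.5
```

arm_command(deltas=[0, 0, 0, -0.03, -0.004, 0, 50, 0, 0, 0, -0.03, -0.004, 0.045, 50, 0, 0, 0, -0.03, -0.004, 0.085, 50, 0, 0, -0.09, 0, -0.03, 0.085, 91, 0, 0, -0.18, 0.03, -0.06, 0.085, 91, 0, 0, -0.27, 0.06, -0.085, 0.085, 91, 0, 0, -0.36, 0.09, -0.085, 0.085, 91, 0, 0, -0.45, 0.107, -0.085, 0.085, 91, 0, 0, -0.54, 0.107, -0.085, 0.085, 91, 0, 0, -0.63, 0.107, -0.085, 0.085, 91, 0, 0, -0.72, 0.107, -0.085, 0.085, 91, 0, 0, -0.81, 0.107, -0.085, 0.085, 91, 0, 0, -0.9, 0.107, -0.085, 0.085, 91, 0, 0, -1, 0.107, -0.085, 0.085, 91, 0, 0, -1, 0.107, -0.085, 0.085, 91, 0, 0, -1, 0.107, -0.085, 0.04, 91, 0, 0, -1, 0.107, -0.085, 0.01, 91, 0, 0, -1, 0.107, -0.085, 0, 91, 0, 0, -1, 0.107, -0.085, 0, 91])

```text
clock: 17.4
position: [0.5708, 0.2063, 0.0304]
ee_rot: [2.365, -2.066, -0.001]
force: [0.1, 0.4, 0.5]
width: 0.99
gripper_force: 0.0
```

```bash
python3 -c "from h import *;carton()"
```

```text
centre [0.6074 0.3565] size [0.08 0.17] yaw 156.28 in corner [-0.0549 -0.0249] corners [[0.5139999985694885, 0.3540000021457672], [0.6690000295639038, 0.28600001335144043], [0.7009999752044678, 0.35899999737739563], [0.5460000038146973, 0.4269999861717224]]
tcp [0.572 0.206 0.032] F [-0.   0.5  0.7] 17.45
```

arm_command(deltas=[0, 0, 0, -0.0011, 0.008, 0, 91, 0, 0, 0, -0.0021, 0.016, 0, 91, 0, 0, 0, -0.0027, 0.02, 0, 91, 0, 0, 0, -0.0031, 0.023, 0, 91, 0, 0, 0, -0.0035, 0.026, 0, 91, 0, 0, 0, -0.0039, 0.029, 0, 91, 0, 0, 0, -0.0039, 0.029, 0, 91, 0, 0, 0, -0.0039, 0.029, 0, 91])

```text
clock: 18.25
position: [0.5678, 0.229, 0.0321]
ee_rot: [2.354, -2.073, 0.011]
force: [-2.0, -19.7, 5.1]
width: 0.993
gripper_force: 10.0
```

arm_command(deltas=[0, 0, 0, -0.0003, 0.002, 0, 91, 0, 0, 0, -0.0004, 0.003, 0, 91, 0, 0, 0, -0.0004, 0.003, 0, 91, 0, 0, 0, -0.0004, 0.003, 0, 91])

```text
clock: 18.65
position: [0.5673, 0.2297, 0.0322]
ee_rot: [2.35, -2.075, 0.013]
force: [-4.1, -26.6, 6.8]
width: 0.99
gripper_force: 12.8
```

arm_command(deltas=[0, 0, 0, -0.0003, 0.002, 0, 91, 0, 0, 0, -0.0005, 0.004, 0, 91, 0, 0, 0, -0.0005, 0.004, 0, 91, 0, 0, 0, -0.0005, 0.004, 0, 91])

```text
clock: 19.05
position: [0.5666, 0.2305, 0.0324]
ee_rot: [2.344, -2.078, 0.016]
force: [-7.2, -35.4, 11.0]
width: 0.991
gripper_force: 16.8
```

arm_command(deltas=[0, 0, 0, 0.007, -0.05, 0, 91, 0, 0, 0, 0.007, -0.06, 0.05, 91, 0, 0, 0, -0.02, -0.1, 0.1, 91, 0, 0, 0, -0.06, -0.14, 0.15, 91, 0, 0, 0, -0.1, -0.19, 0.15, 91, 0, 0, 0, -0.1, -0.24, 0.15, 91, 0, 0, 0, -0.1, -0.29, 0.15, 91, 0, 0, 0, -0.1, -0.34, 0.15, 91, 0, 0, 0, -0.1, -0.34, 0.15, 91, 0, 0, 0, -0.1, -0.34, 0.15, 91])

```text
clock: 20.05
position: [0.4656, -0.1036, 0.1826]
ee_rot: [-2.353, 2.079, -0.006]
force: [0.4, -0.1, 0.4]
width: 0.989
gripper_force: 0.0
```

Run:
```python
from h import *
carton()
for n,s in(("top",np.s_[150:265,225:325]),("scene",np.s_[190:310,190:340])):
    cv2.imwrite(f"pics/f_{n}.png",cv2.resize(optics.get_image(n)[s],None,fx=5,fy=5,interpolation=cv2.INTER_CUBIC))
```

```text
centre [0.5666 0.3066] size [0.2   0.129] yaw 6.78 in corner [-0.1019 -0.069 ] corners [[0.46000000834465027, 0.35899999737739563], [0.4749999940395355, 0.23100000619888306], [0.6740000247955322, 0.2540000081062317], [0.6579999923706055, 0.38199999928474426]]
tcp [ 0.466 -0.1    0.182] F [-0.1  0.3 -0.2] 20.1
```

View pics/f_top.png

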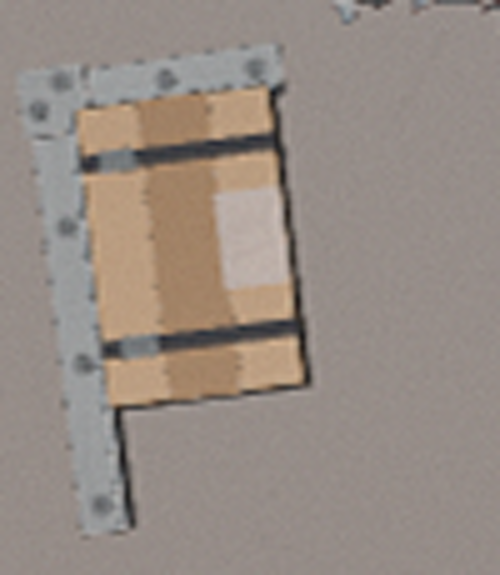

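View pics/f_scene.png

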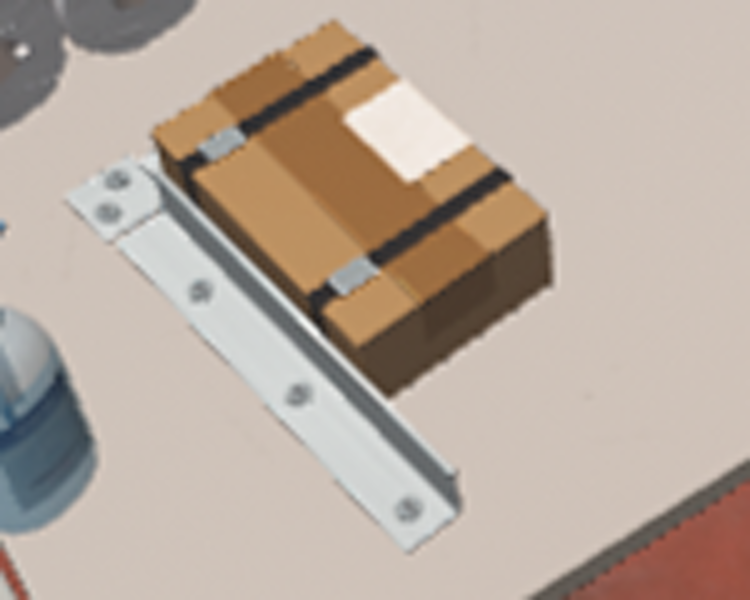

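The top crop shows the carton against both legs, but it reads 0.8° off, which leaves a millimetre or so of gap at the far end by (80,110). One more gentle nudge near that end will square it.

arm_command(deltas=[0, 0, 0, 0, 0.05, 0, 0, 0, 0, 0, 0, 0.1, 0, 0, 0, 0, 0, 0, 0.15, 0, 0, 0, 0, 0, 0, 0.2, 0, 0, 0, 0, 0, 0.01, 0.25, 0, 0, 0, 0, 0, 0.04, 0.285, 0, 0, 0, 0, 0, 0.08, 0.3, 0, 0, 0, 0, 0, 0.12, 0.3, 0, 0, 0, 0, 0, 0.16, 0.3, 0, 0, 0, 0, 0, 0.178, 0.3, 0, 0, 0, 0, 0, 0.178, 0.3, -0.05, 0, 0, 0, 0, 0.178, 0.3, -0.1, 0, 0, 0, 0, 0.178, 0.3, -0.14, 0, 0, 0, 0, 0.178, 0.3, -0.15, 0, 0, 0, 0, 0.178, 0.3, -0.15, 0, 0, 0, 0, 0.178, 0.3, -0.15, 0])

```text
clock: 21.8
position: [0.6451, 0.2033, 0.0327]
ee_rot: [-2.363, 2.067, -0.003]
force: [-0.0, 0.2, 0.4]
width: 0.003
gripper_force: 0.0
```

arm_command(deltas=[0, 0, 0, -0.001, 0.008, 0, 0, 0, 0, 0, -0.0021, 0.016, 0, 0, 0, 0, 0, -0.0032, 0.024, 0, 0, 0, 0, 0, -0.004, 0.03, 0, 0, 0, 0, 0, -0.0048, 0.036, 0, 0, 0, 0, 0, -0.0055, 0.041, 0, 0, 0, 0, 0, -0.006, 0.045, 0, 0, 0, 0, 0, -0.006, 0.045, 0, 0, 0, 0, 0, -0.006, 0.045, 0, 0])

```text
clock: 22.7
position: [0.6394, 0.2395, 0.0316]
ee_rot: [2.351, -2.075, 0.013]
force: [1.4, -20.3, 0.3]
width: 0.007
gripper_force: 10.0
```

arm_command(deltas=[0, 0, 0, -0.0004, 0.003, 0, 0, 0, 0, 0, -0.0008, 0.006, 0, 0, 0, 0, 0, -0.0008, 0.006, 0, 0, 0, 0, 0, -0.0008, 0.006, 0, 0])

```text
clock: 23.1
position: [0.6395, 0.2402, 0.0325]
ee_rot: [2.345, -2.077, 0.021]
force: [1.2, -32.1, 7.3]
width: 0.005
gripper_force: 16.4
```

arm_command(deltas=[0, 0, 0, 0.007, -0.05, 0, 0, 0, 0, 0, 0.007, -0.06, 0.05, 0, 0, 0, 0, -0.02, -0.06, 0.1, 0, 0, 0, 0, -0.07, -0.06, 0.15, 0, 0, 0, 0, -0.12, -0.06, 0.15, 0, 0, 0, 0, -0.17, -0.11, 0.15, 0, 0, 0, 0, -0.17, -0.16, 0.15, 0, 0, 0, 0, -0.17, -0.21, 0.15, 0, 0, 0, 0, -0.17, -0.26, 0.15, 0, 0, 0, 0, -0.17, -0.32, 0.15, 0, 0, 0, 0, -0.17, -0.32, 0.15, 0, 0, 0, 0, -0.17, -0.32, 0.15, 0])

```text
clock: 24.3
position: [0.4668, -0.0719, 0.1818]
ee_rot: [-2.354, 2.08, -0.004]
force: [0.3, 1.0, -0.6]
width: 0.002
gripper_force: 0.0
```

```bash
python3 -c "from h import *;carton()"
```

```text
centre [0.5668 0.307 ] size [0.199 0.128] yaw 6.84 in corner [-0.1017 -0.0687] corners [[0.46000000834465027, 0.35899999737739563], [0.47600001096725464, 0.23100000619888306], [0.6729999780654907, 0.2549999952316284], [0.6579999923706055, 0.382999986410141]]
tcp [ 0.467 -0.069  0.181] F [-0.1  0.5  0.1] 24.35
```

```bash
python3 -c "from h import *;print(arm.sign_off())"
```

```text
the job is handed in; nothing more can be done
None
```

I turned the carton in the open and pushed it home against the long fence and the short stop, and handed the job in at 24 s; by camera it sits about 4 mm off the fence, 2 mm off the stop and 0.8° askew, within limits, and the bystanders were not re-measured.

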